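# Stack cigar boxes on the spring press and hold it in the green band

## Robot

A 6-joint arm with a two-finger parallel gripper is mounted at the origin on the work surface. World frame = base frame: x ahead of the robot, y to its left, z up, the work surface at z = 0. Lengths are in m, angles in rad, forces in N, time in s.
With the tool pointing down it reaches from about 0.325 to 0.85 m from the base axis. Payload 15.5 kg.
Tool frame: the origin (TCP) lies midway between the tips of the shut fingers; the grasp point (between the pads) lies grip_depth behind it (grip_depth is the distance from the TCP to the grasp point, in m); z points along the fingers, y is the line along which they close (so a half turn about z gives the same grasp; the last joint's range is limited). The gripper opens to 91 mm and grips with 3 to 60 N. Pads are 32 mm wide; open, the fingers measure 118 mm over their backs; the gripper's body (76 mm by 178 mm) begins 60 mm behind the grasp point.
Start: joints at [1.113, 0.494, 1.345, -0, 1.302, -0.096], TCP at [0.221, 0.585, 0.214] pointing down, gripper open.
Joint ranges: [-2.91, 2.91], [-0.82, 2.16], [0.22, 2.67], [-1.22, 4.37], [0.12, 2.79], [-3.08, 3.08]. Speed limits (rad/s): [1.89, 1.89, 2.57, 3.01, 3.01, 3.01].

## Interface

Orientations are given as [roll, pitch, yaw] about the fixed x, y, z axes, in that order (R = Rz(yaw) Ry(pitch) Rx(roll)).
In Python, from rig import read_state, camera, camera_params, hand_in, recognise, cut_out, grip_depth gives the robot as it stands.
- The arm moves only by the tool carry_out, never from a script. Its argument "increments" is a list that holds one entry, the list of rows, each a list of 7 numbers: the turn, a rotation vector about the tool's x, y, z in degrees, then the shift along the tool's x, y, z in cm, then the closure, from -1 (fully open) to 1 (shut), so that 0 is half open. A call has 1 to 8 rows; each row is the pose to reach, as a shift and turn from the pose commanded when the call began, along the tool's axes at that moment; what a row does not reach only later rows make up. A row lasts 1/8 s, in which the tool goes at most 62.5 mm and 10.7 degrees, less where a joint would pass 70% of its speed; a pose out of reach is approached as far as the arm can. A call with a gripper value outside its range is refused whole. The fingers move at their own pace and stop on an object; the grip force is fixed at half the most. Time passes only in rows, so rows that repeat a pose let the fingers close. It gives the time, the measured TCP pose, the force, the opening and the grip force at its end, in the units of the state.
- read_state(): the state, without advancing time (a new reading comes with each control period).
- camera(name): name is "scene" or "side" or "wrist"; returns (picture, depth): 420x560x3 uint8, red, green, blue; 420x560 float32, m along the optical axis (not along the pixel's ray), 0 where there is no reading.
- camera_params(name): a dict with "intrinsics" (3x3 intrinsics, pixels), "R" (3x3) and "t" (3): a world point X has camera coordinates R X + t; the wrist camera has in their place "hand_eye" (4x4, takes a point from camera to tool coordinates, whose origin is the TCP and whose axes are the flange's). Camera axes: x right, y down, z forward; pixel columns grow to the right and rows downward; lengths in m; the calibration is good to about 2 mm. A picture is of the moment at which its call begins: read the wrist's pose just before it. camera_params takes no time and is no camera call.
- hand_in(): hands the job in; it is judged then, once.
Trained networks look in the newest picture that a camera, given by its name, has taken for a name from the list of things; names that differ only in an ending like _2 or _b are one class to them, and where a whole thing is asked for, a point or a joint stands for the part that bears it (a point fixed in the world has none). Each returns a list of dicts, best first, with "conf" (0 to 1); they miss things now and then, are a little off and sometimes report something else, mostly with a low value. They report only what shows in the picture. A call takes as long as a camera call. They do not tell look-alikes from the thing itself.
- recognise(camera, name): "centre" ([x, y, z] in m, in world coordinates, good to about 4 mm: the middle of the surface that is visible of it).
- cut_out(camera, name): "region" (420x560 bool, what is visible of it).
The state is a dict: "clock": time; "qpos": joint angles; "joint_vel": joint speeds; "effort": joint torques, N m; "position": TCP position; "orientation": TCP orientation; "force": force on the tool from outside, world axes, zero at the start; "torque": the same for the moment, N m; "gripper_width": finger opening in m; "grasp_force": force on a finger pad.
Only numpy, scipy, OpenCV 4.12 (cv2) and the standard library are available. Lean on these libraries where they do the work, as an engineer would, in place of code of your own. Each camera call takes 0.05 s, during which the arm holds its last target. There are 200 camera calls.

## Task

Stack the red cigar box and then the dark wooden one squarely, edges flush, on the pale cedar box that stands on the spring press, letting go of each. Then push down on the top of the column until the press's red pointer stands in the green band, never driving the press down to its stop, and keep holding it there: finish while still pressing. Leave everything else on the bench alone.

Things in the scene. Friction and masses are not known exactly. Their poses are not given: they have to be found in the camera images.
- press: spring press stand, fixed to the bench: blue foot 220 x 140 x 22 mm (long side along its x axis), four springs carrying a steel platen 200 x 120 x 14 mm whose top is 70 mm above the bench at rest. Origin under the centre of the foot. At its +x end, away from the robot, stands a white gauge post 78 mm tall (its face 121 mm from the origin, 15 to 47 mm to the +y side) with a green band 8 mm tall; a red pointer on the platen beside the post sinks with the platen.
- platen (a joint): how far the platen is pushed down, m: 0 at rest (up), stop at 0.028. The pointer is in the green band from 0.008 to 0.016, mid-band 0.012. It stays up until about 10 N load it (boxes included), then sinks 2 mm per further newton and springs back up when let go; with the three boxes on it, about 10 N of push holds it at mid-band.
- platen_top (a point): centre of the platen's upper face; 70 mm above the bench at rest; sinks with the platen
- cedar_box: pale cedar closed cigar box, 150 mm long (its x axis), 64 mm wide (its y axis), 40 mm tall; origin at the centre of its underside, z up; about 0.2 kg. It already lies flat and loose on the platen, its length roughly along the press's x axis: the bottom of the column
- red_box: red, pale-trimmed closed cigar box, 150 mm long (its x axis), 64 mm wide (its y axis), 38 mm tall; origin at the centre of its underside, z up; about 0.2 kg. Lies flat on the bench at the start; goes second in the column
- dark_box: dark wooden, yellow-trimmed closed cigar box, 150 mm long (its x axis), 64 mm wide (its y axis), 46 mm tall; origin at the centre of its underside, z up; about 0.2 kg. Lies flat on the bench at the start; goes on top of the column
- green_box: a green closed cigar box with pale trim, 150 x 64 x 38 mm, not part of this job; origin at the centre of its underside; a bystander
- glue_bottle: yellow glue bottle with orange cap, 56 mm across, 160 mm tall; origin under its centre; a bystander
- spray_can: blue spray can, 52 mm across, 150 mm tall; origin under its centre; a bystander
- screw_jar: glass jar with brass lid, 68 mm across, 90 mm tall; origin under its centre; a bystander
- spool: black wire spool standing on end, 64 mm across, 50 mm tall; origin under its centre; a bystander
- offcut: wooden offcut 160 x 50 x 30 mm lying flat; origin at the centre of its underside; a bystander
- screwdriver: blue-handled screwdriver lying flat near the robot; a bystander
Mind the look-alikes: they are no part of the job. Several things have the shape of the red_box; the one meant has the colours described above.

How it is judged:
On the way, in this order (a step that is already met when the one before it is completed fails the run):
1. the red box rests squarely on the cedar box, let go (horizontal distance between cedar_box and platen_top below 0.03 m and angle between each of cedar_box, red_box's own z axis and vertical below 0.08 rad and x of red_box in the frame of cedar_box between -0.008 and 0.008 m and y of red_box in the frame of cedar_box between -0.008 and 0.008 m and z of red_box in the frame of cedar_box between 0.035 and 0.045 m and angle between the x axis of red_box and the x axis of cedar_box, either way round below 0.12 rad and contact force between the fingers and red_box below 0.5 N), for 0.2 s.
2. the dark box rests squarely on the red box, let go, the press still up (all of step 1 and x of dark_box in the frame of red_box between -0.008 and 0.008 m and y of dark_box in the frame of red_box between -0.008 and 0.008 m and z of dark_box in the frame of red_box between 0.033 and 0.043 m and angle between the x axis of dark_box and the x axis of red_box, either way round below 0.12 rad and angle between dark_box's own z axis and vertical below 0.08 rad and contact force between the fingers and dark_box below 0.5 N and value of joint platen below 0.005 m), for 0.2 s.
3. the column is pushed down from the top so that the pointer is held in the green band for a second (all of step 1 and x of dark_box in the frame of red_box between -0.008 and 0.008 m and y of dark_box in the frame of red_box between -0.008 and 0.008 m and z of dark_box in the frame of red_box between 0.033 and 0.043 m and angle between the x axis of dark_box and the x axis of red_box, either way round below 0.12 rad and angle between dark_box's own z axis and vertical below 0.08 rad and value of joint platen between 0.008 and 0.016 m and contact force between any of the fingers, the arm and dark_box above 3 N and contact force between each of the fingers, the arm and press below 0.5 N and contact force between the fingers and cedar_box below 0.5 N), for 1 s.
At the end, for the whole second after the job is handed in: Still pushing the dark box with over 3 N, platen held 8 to 16 mm down, press and lower boxes untouched by the robot; red on cedar and dark on red within 8 mm and 0.12 rad of flush, level (0.08 rad), seated to 5 mm; cedar box within 30 mm of the platen centre; at rest (all of step 3 and linear speed of dark_box below 0.02 m/s); the arm keeps its last pose, push and grip.
It fails at once if the press is driven down to its stop (platen more than 25 mm down) (value of joint platen above 0.025 m).
It fails at once if a bystander is moved more than 30 mm (distance of any of green_box, glue_bottle, spray_can, screw_jar, spool, offcut, screwdriver from where it was at the start of the episode above 0.03 m).
It also fails if it takes over 72 s, if anything falls off the work surface, if the arm or the gripper's body presses on something with over 40 N, if the wrist force passes 120 N, or if a joint passes its speed limit or range.

## Working session

There is one attempt and no reset: what is moved stays moved. The work goes in short steps, Python scripts to look and compute and a tool call to move; the robot and the scene stay as the last step left them, time stands still between calls to the robot, and variables do not carry over. Pictures are saved under pics/ and viewed, at most 10 in all, crops included, and the job is handed in when it is done.

Besides the shell and the picture viewer there is one more tool, called after "Request:" as a command line: name --argument value ..., lists and objects as JSON in quotes. carry_out: Moves the arm, as the interface text tells. Its arguments: {"type":"object","properties":{"increments":{"type":"array"}},"required":["increments"]}

```bash
mkdir -p pics; ls
cat > h.py <<'E'
import numpy as np, cv2
from rig import *
from scipy.spatial.transform import Rotation as Ro
def pts(name,mask,d,st=None):
    P=camera_params(name);K=np.array(P["intrinsics"]);v,u=np.nonzero(mask&(d>0));z=d[v,u]
    c=np.stack([(u-K[0,2])*z/K[0,0],(v-K[1,2])*z/K[1,1],z],1)
    if "R" in P: return (c-np.array(P["t"]))@np.array(P["R"])
    H=np.array(P["hand_eye"]);c=c@H[:3,:3].T+H[:3,3]
    R=Ro.from_euler('xyz',st["orientation"]).as_matrix()
    return c@R.T+np.array(st["position"])
def top(name,mask,d,st=None):
    p=pts(name,mask,d,st);zt=np.percentile(p[:,2],97)
    # densest high plane
    q=p[abs(p[:,2]-zt)<0.008]
    r=cv2.minAreaRect((q[:,:2]*1000).astype(np.float32))
    b=cv2.boxPoints(r);e=b[1]-b[0];f=b[2]-b[1];l=e if np.linalg.norm(e)>np.linalg.norm(f) else f
    a=np.degrees(np.arctan2(l[1],l[0]));a=(a+90)%180-90
    return np.round(r[0],1),np.round(r[1],1),round(float(a),1),round(float(np.median(q[:,2]))*1000,1),len(q)
E
python3 - <<'E'
from h import *
print(read_state(), grip_depth if not callable(grip_depth) else grip_depth())
for c in ("scene","side"):
    im,d=camera(c);cv2.imwrite(f"pics/{c}0.png",im[:,:,::-1])
    for n in ("red_box","dark_box","cedar_box","green_box","platen_top"):
        try:
            for r in cut_out(c,n):
                m=np.array(r["region"]);v,u=np.nonzero(m)
                print(c,n,round(r["conf"],2),int(u.mean()),int(v.mean()),top(c,m,d),im[m].mean(0).astype(int))
        except Exception as e: print(n,e)
E
```

```text
pics
{'clock': 0.0, 'qpos': array([ 1.11348108e+00,  4.94218750e-01,  1.34612064e+00,  2.67622180e-05,
        1.30248473e+00, -9.55152080e-02]), 'joint_vel': array([ 0.00121765, -0.00048737,  0.00148503,  0.00042473, -0.00061538,
       -0.00038149]), 'effort': array([-2.52397724e-03, -8.78841233e+01, -3.81860411e+01,  7.05509260e-02,
        5.33253851e-02, -6.30202612e-05]), 'position': array([0.22105702, 0.58420544, 0.2133197 ]), 'orientation': array([-3.14036926e+00, -1.43123057e-04,  2.77978542e+00]), 'force': array([ 0.48199998, -0.11763264,  0.42953253]), 'torque': array([0.05636064, 0.03507752, 0.00378638]), 'grasp_force': 0.0, 'gripper_width': 0.09098756240077285} 0.0188
scene red_box 0.75 320 178 (array([ 353.9, -124.3]), array([152.1,  64.8]), 23.4, 37.4, 615) [172 101 125]
scene red_box 0.72 261 158 (array([ 474.2, -303.8]), array([152.4,  68.4]), 5.9, 37.5, 538) [144  67  64]
scene red_box 0.72 172 236 (array([836.3, -80.2]), array([153.7,  65.1]), 58.4, 37.4, 1032) [183 105 132]
scene red_box 0.65 249 133 (array([ 450.1, -466.2]), array([160.8,  64.8]), 74.5, 37.5, 407
[... 802 characters left out ...]
.5, -309.8]), array([150.2,  70.1]), 6.8, 38.1, 1121) [175  88  85]
side red_box 0.68 213 261 (array([ 351.9, -131.8]), array([149.9,  70.1]), 22.7, 38.2, 829) [188 128 151]
side red_box 0.68 370 239 (array([836.4, -85.2]), array([155.7,  64.6]), 57.7, 37.8, 707) [197 129 154]
side dark_box 0.79 245 173 (array([471.7, 277.1]), array([151. ,  73.3]), 13.3, 46.0, 454) [102  85  55]
side cedar_box 0.7 292 219 (array([593.5, -48.1]), array([149.8,  72. ]), 0.1, 110.0, 745) [159 139 111]
side green_box 0.64 277 146 (array([612.1, 454.1]), array([158.2,  71. ]), 48.6, 37.9, 329) [ 90 115 101]
side platen_top 0.63 286 229 (array([589.4, -39. ]), array([124.4, 199.8]), -4.6, 69.9, 629) [149 144 146]
```

Run:
```python
import cv2
i=cv2.imread("pics/side0.png");cv2.imwrite("pics/c1.png",cv2.resize(i[210:410,180:420],None,fx=3,fy=3,interpolation=2))
```

```text
(no output)
```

View pics/scene0.png

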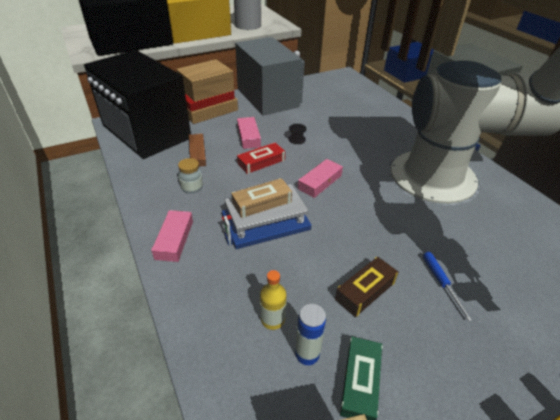

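View pics/c1.png

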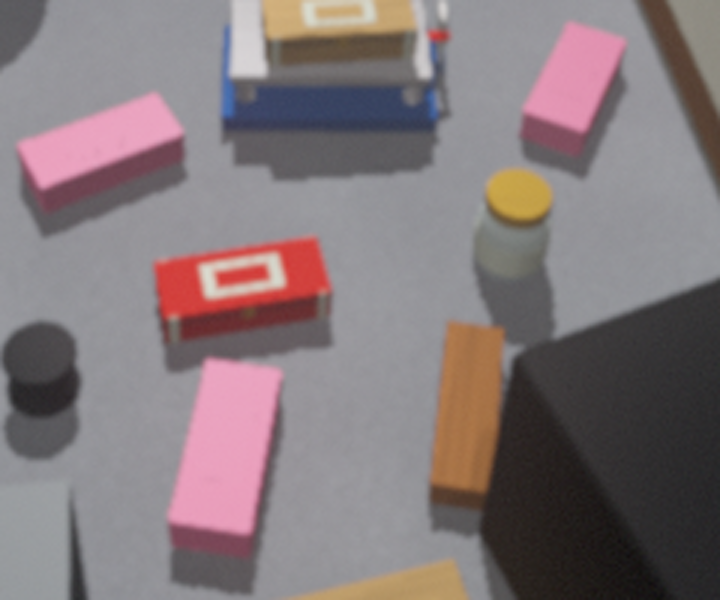

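Candidates for red_box in the scene picture: (320,178), (172,236) and (249,133) are plain pink. (261,158) is saturated red with a pale-trimmed label, so it fits the description, and the crop confirms it. On the way there I'll look at the cedar box with the wrist camera.

```bash
cat >> h.py <<'E'
def go(x,y,z,yawdeg,pos=None,ori=None):
    s=read_state();p=np.array(pos if pos is not None else s["position"]);R=Ro.from_euler('xyz',ori if ori is not None else s["orientation"])
    T=Ro.from_euler('xyz',[np.pi,0,np.radians(yawdeg)])
    print("turn",np.round((R.inv()*T).as_rotvec(degrees=True),2),"shift",np.round(R.inv().apply(np.array([x,y,z])/1.0-p)*100,2),"t",round(s["clock"],2))
E
python3 - <<'E'
from h import *
P=camera_params("wrist");print(np.round(P["hand_eye"],3),np.round(P["intrinsics"],0))
go(.56,-.046,.30,180); go(.47,-.30,.25,186.5)
E
```

```text
[[-0.    -0.965 -0.263  0.075]
 [ 1.    -0.    -0.     0.   ]
 [ 0.    -0.263  0.965 -0.17 ]
 [ 0.     0.     0.     1.   ]] [[364.   0. 280.]
 [  0. 364. 214.]
 [  0.   0.   1.]]
turn [ -0.    -0.   -20.73] shift [-54.   -46.98  -8.61] t 0.6
turn [ -0.    -0.   -27.23] shift [-54.58 -73.92  -3.61] t 0.6
```

Request:
carry_out --increments '[[[0, 0, -20.7, -54, -47, -8.6, -1], [0, 0, -20.7, -54, -47, -8.6, -1], [0, 0, -20.7, -54, -47, -8.6, -1], [0, 0, -20.7, -54, -47, -8.6, -1], [0, 0, -20.7, -54, -47, -8.6, -1], [0, 0, -20.7, -54, -47, -8.6, -1], [0, 0, -20.7, -54, -47, -8.6, -1], [0, 0, -20.7, -54, -47, -8.6, -1]]]'

```text
clock: 1.6
position: [0.4544, 0.1501, 0.2735]
orientation: [3.141, 0.001, 3.141]
force: [1.3, 0.5, 0.8]
gripper_width: 0.0912
grasp_force: 0.0
```

Request:
carry_out --increments '[[[0, 0, 0, -10.5, -19.5, -2.6, -1], [0, 0, 0, -10.5, -19.5, -2.6, -1], [0, 0, 0, -10.5, -19.5, -2.6, -1], [0, 0, 0, -10.5, -19.5, -2.6, -1], [0, 0, 0, -10.5, -19.5, -2.6, -1], [0, 0, 0, -10.5, -19.5, -2.6, -1]]]'

```text
clock: 2.35
position: [0.5581, -0.0426, 0.2988]
orientation: [3.141, -0.0, 3.141]
force: [-0.3, 0.1, 0.0]
gripper_width: 0.0907
grasp_force: 0.0
```

```bash
cat >> h.py <<'E'
def wl(n,save=None):
    s=read_state();im,d=camera("wrist")
    if save: cv2.imwrite(f"pics/{save}.png",im[:,:,::-1])
    for r in cut_out("wrist",n)[:2]:
        m=np.array(r["region"]);v,u=np.nonzero(m)
        print(n,round(r["conf"],2),int(u.mean()),int(v.mean()),top("wrist",m,d,s),im[m].mean(0).astype(int))
E
python3 - <<'E'
from h import *
print(read_state()["position"])
wl("cedar_box");wl("platen_top");go(.44,-.306,.25,186.5)
E
```

```text
[ 0.5581086  -0.04257954  0.29875256]
cedar_box 0.83 276 217 (array([592.3, -45.4]), array([ 64.4, 148.5]), -0.2, 109.2, 8512) [229 204 162]
cedar_box 0.26 105 279 (array([ 693. , -269.4]), array([13.8,  3.5]), 72.3, 47.4, 49) [129 136 132]
platen_top 0.56 293 186 (array([586.1, -35.6]), array([120.1, 199.7]), -5.8, 69.1, 9307) [201 202 207]
turn [ 0.   -0.   -6.46] shift [ 11.84 -26.38   4.9 ] t 2.55
```

Request:
carry_out --increments '[[[0, 0, -6.4, 11.8, -26.4, 4.9, -1], [0, 0, -6.4, 11.8, -26.4, 4.9, -1], [0, 0, -6.4, 11.8, -26.4, 4.9, -1], [0, 0, -6.4, 11.8, -26.4, 4.9, -1], [0, 0, -6.4, 11.8, -26.4, 4.9, -1], [0, 0, -6.4, 11.8, -26.4, 4.9, -1], [0, 0, -6.4, 11.8, -26.4, 4.9, -1]]]'

```text
clock: 3.42
position: [0.4406, -0.3062, 0.2501]
orientation: [3.141, 0.0, -3.03]
force: [-0.2, 0.9, 0.6]
gripper_width: 0.091
grasp_force: 0.0
```

Run:
```python
from h import *
print(read_state()["position"])
wl("red_box","w1");go(.475,-.308,.08,186.5)
```

```text
[ 0.44064803 -0.30620925  0.25005808]
red_box 0.87 275 211 (array([ 474.7, -306.9]), array([150.2,  64.2]), 6.0, 37.2, 7718) [237 106 103]
red_box 0.68 125 173 (array([ 449.1, -471.1]), array([150.3,  64.9]), 74.9, 37.1, 8542) [202 131 165]
turn [-0.01  0.02 -0.04] shift [-3.35 -0.59 17.02] t 3.52
```

Request:
carry_out --increments '[[[0, 0, 0.4, -3.4, -0.45, 6, -1], [0, 0, 0.4, -3.4, -0.45, 12, -1], [0, 0, 0.4, -3.4, -0.45, 17, -1], [0, 0, 0.4, -3.4, -0.45, 21, -1], [0, 0, 0.4, -3.4, -0.45, 24, -1], [0, 0, 0.4, -3.4, -0.45, 24, -1], [0, 0, 0.4, -3.4, -0.45, 24, 1], [0, 0, 0.4, -3.4, -0.45, 24, 1]]]'

```text
clock: 4.53
position: [0.4756, -0.308, 0.0114]
orientation: [-3.14, 0.002, -3.037]
force: [0.5, -0.8, 0.4]
gripper_width: 0.0739
grasp_force: 0.0
```

Request:
carry_out --increments '[[[0, 0, 0, 0, 0, 0, 1], [0, 0, 0, 0, 0, 0, 1], [0, 0, 0, 0, 0, 0, 1], [0, 0, 0, 0, 0, 0, 1]]]'

```text
clock: 5.03
position: [0.4751, -0.3079, 0.0109]
orientation: [-3.141, 0.001, -3.037]
force: [-0.6, 2.7, 11.0]
gripper_width: 0.0635
grasp_force: 30.0
```

Request:
carry_out --increments '[[[0, 0, 0, 0, 0, -5, 1], [0, 0, 0, 0, 0, -11, 1], [0, 0, 0, 0, 0, -17, 1], [0, 0, 3, -3, 5, -17, 1], [0, 0, 6.2, -6, 10.5, -17, 1], [0, 0, 6.2, -9, 16, -17, 1], [0, 0, 6.2, -12, 21, -17, 1], [0, 0, 6.2, -14.4, 24.9, -17, 1]]]'

```text
clock: 6.02
position: [0.5924, -0.0427, 0.1803]
orientation: [3.142, 0.0, 3.138]
force: [0.7, -1.4, -2.7]
gripper_width: 0.0637
grasp_force: 30.0
```

Run:
```python
from h import *
camera("side");s=read_state();print(s["position"],s["orientation"],s["gripper_width"],s["grasp_force"])
wl("cedar_box");wl("red_box","w2");
go(.5925,-.0455,.122,179.8)
```

```text
[ 0.59429055 -0.03864707  0.18026878] [3.13973024e+00 1.51465865e-03 3.13992818e+00] 0.06386811385294912 30.000198483467102
red_box 0.63 279 219 (array([572., -43.]), array([ 64.9, 109.3]), -0.3, 206.4, 32070) [209  92  88]
turn [-0.01 -0.02 -0.01] shift [-0.09 -0.03  5.8 ] t 6.28
```

View pics/w2.png

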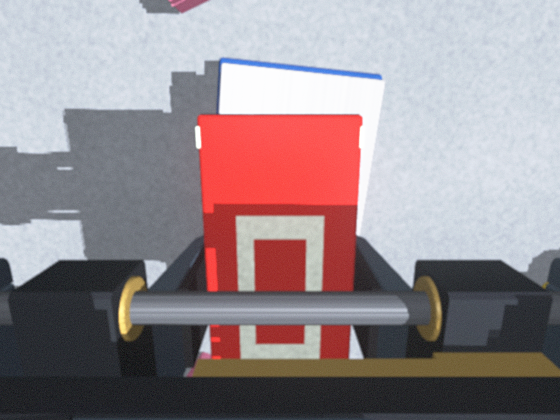

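Request:
carry_out --increments '[[[0, 0, 0, -0.1, 0, 2, 1], [0, 0, 0, -0.1, 0, 4, 1], [0, 0, 0, -0.1, 0, 5.2, 1], [0, 0, 0, -0.1, 0, 5.6, 1], [0, 0, 0, -0.1, 0, 5.8, 1], [0, 0, 0, -0.1, 0, 5.8, 1], [0, 0, 0, -0.1, 0, 5.8, 1]]]'

```text
clock: 7.15
position: [0.5933, -0.0451, 0.1224]
orientation: [-3.141, 0.001, 3.138]
force: [-0.1, 1.1, -2.6]
gripper_width: 0.0635
grasp_force: 30.0
```

Request:
carry_out --increments '[[[0, 0, 0, 0.05, 0, 0.1, 1], [0, 0, 0, 0.05, 0, 0.14, 1], [0, 0, 0, 0.05, 0, 0.14, 1], [0, 0, 0, 0.05, 0, 0.14, -1], [0, 0, 0, 0.05, 0, 0.14, -1], [0, 0, 0, 0.05, 0, 0.14, -1], [0, 0, 0, 0.05, 0, 0.14, -1], [0, 0, 0, 0.05, 0, 0.14, -1]]]'

```text
clock: 8.15
position: [0.5925, -0.0451, 0.1205]
orientation: [3.142, -0.0, 3.138]
force: [-0.3, -0.1, -0.1]
gripper_width: 0.0911
grasp_force: 0.0
```

Request:
carry_out --increments '[[[0, 0, 0, 0, 0, -1.5, -1], [0, 0, 0, 0, 0, -5, -1], [0, 0, 0, 3, 0, -10, -1], [0, 0, 0, 3, 0, -15, -1], [0, 0, 0, 3, 0, -18, -1], [0, 0, 0, 3, 0, -18, -1]]]'

```text
clock: 8.9
position: [0.5635, -0.0451, 0.304]
orientation: [-3.141, 0.005, 3.138]
force: [-0.2, -0.5, 0.3]
gripper_width: 0.0911
grasp_force: 0.0
```

Run:
```python
from h import *
print(read_state()["position"])
wl("red_box","w3");wl("cedar_box")
im,d=camera("side");cv2.imwrite("pics/s3.png",cv2.resize(im[170:270,220:380,::-1],None,fx=5,fy=5,interpolation=2))
go(.44,.27,.26,193.5)
```

```text
[ 0.56353161 -0.04509305  0.30402748]
red_box 0.92 239 350 (array([ 822. , -105.2]), array([97.2, 66.3]), 57.7, 37.0, 2311) [220 146 184]
red_box 0.68 279 215 (array([586.8, -44.7]), array([ 64.5, 139. ]), -0.2, 147.2, 9669) [233 105 102]
cedar_box 0.61 278 144 (array([518.2, -46.1]), array([52.1,  0.2]), 89.8, 85.6, 51) [137 129 126]
cedar_box 0.57 107 277 (array([ 693.8, -268.8]), array([13.7,  3.1]), 64.8, 56.1, 51) [137 145 143]
turn [  0.03  -0.1  -13.73] shift [12.32 31.43  4.  ] t 9.15
```

View pics/s3.png

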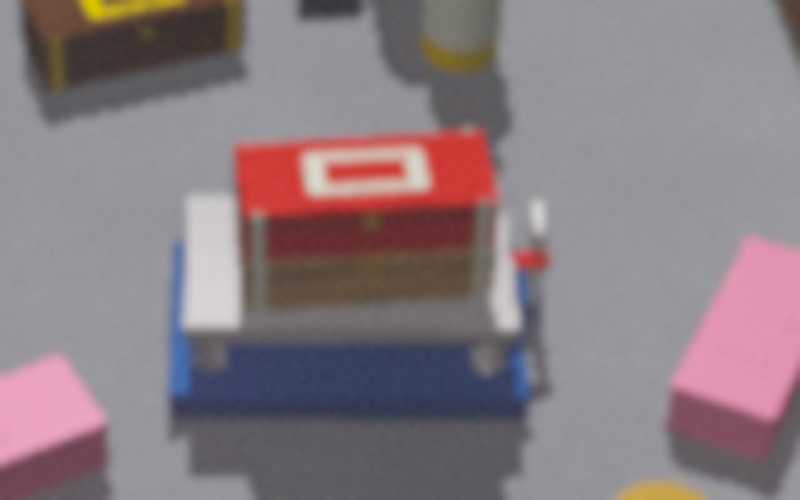

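Red rests flush on cedar: in the crop, the end posts line up at x≈250 and x≈485. Next is the dark box.

Request:
carry_out --increments '[[[0, 0, -13.7, 12.3, 31.4, 4, -1], [0, 0, -13.7, 12.3, 31.4, 4, -1], [0, 0, -13.7, 12.3, 31.4, 4, -1], [0, 0, -13.7, 12.3, 31.4, 4, -1], [0, 0, -13.7, 12.3, 31.4, 4, -1], [0, 0, -13.7, 12.3, 31.4, 4, -1], [0, 0, -13.7, 12.3, 31.4, 4, -1], [0, 0, -13.7, 12.3, 31.4, 4, -1]]]'

```text
clock: 10.15
position: [0.4409, 0.2689, 0.2602]
orientation: [-3.141, -0.001, -2.906]
force: [0.4, 0.3, -0.2]
gripper_width: 0.0912
grasp_force: 0.0
```

Run:
```python
from h import *
print(read_state()["position"])
wl("dark_box");camera("scene")
for n in("glue_bottle","spray_can"): print(n,recognise("scene",n)[:1])
s=read_state();print(s["position"],s["orientation"])
```

```text
[0.44086994 0.26894545 0.26017708]
dark_box 0.73 283 209 (array([471.5, 281.3]), array([150.7,  64.5]), 14.8, 45.2, 7625) [141 111  68]
glue_bottle [{'centre': [0.7173, 0.2722, 0.093], 'conf': 0.94}]
spray_can [{'centre': [0.6883, 0.3784, 0.1131], 'conf': 0.78}]
[0.44114953 0.26883326 0.26059151] [-3.14152949e+00  1.07900691e-04 -2.90770370e+00]
```

Request:
carry_out --increments '[[[0, 0, -1.4, -3.25, 0.5, 6, -1], [0, 0, -1.4, -3.25, 0.5, 12, -1], [0, 0, -1.4, -3.25, 0.5, 17, -1], [0, 0, -1.4, -3.25, 0.5, 21, -1], [0, 0, -1.4, -3.25, 0.5, 24, -1], [0, 0, -1.4, -3.25, 0.5, 24.6, -1], [0, 0, -1.4, -3.25, 0.5, 24.6, -1], [0, 0, -1.4, -3.25, 0.5, 24.6, 1]]]'

```text
clock: 11.4
position: [0.472, 0.2823, 0.0158]
orientation: [3.141, 0.002, -2.882]
force: [-0.6, 0.3, 0.3]
gripper_width: 0.084
grasp_force: 0.0
```

Request:
carry_out --increments '[[[0, 0, 0, 0, 0, 0, 1], [0, 0, 0, 0, 0, 0, 1], [0, 0, 0, 0, 0, 0, 1], [0, 0, 0, 0, 0, 0, 1], [0, 0, 0, 0, 0, 0, 1]]]'

```text
clock: 12.02
position: [0.4715, 0.2821, 0.0151]
orientation: [3.142, 0.001, -2.882]
force: [-1.1, 0.3, 7.2]
gripper_width: 0.0639
grasp_force: 30.0
```

Run:
```python
from h import *
s=read_state();print(s["position"],s["orientation"])
go(.4715,.2813,.23,194.8);go(.5925,-.0453,.23,179.8)
```

```text
[0.47148213 0.28210389 0.0151172 ] [ 3.14154337e+00  8.60350341e-04 -2.88191000e+00]
turn [0.   0.05 0.08] shift [  0.    -0.08 -21.49] t 12.03
turn [1.000e-02 5.000e-02 1.508e+01] shift [ -3.31 -34.75 -21.49] t 12.03
```

Request:
carry_out --increments '[[[0, 0, 0, 0, 0, -6, 1], [0, 0, 0, 0, 0, -12, 1], [0, 0, 0, 0, 0, -18, 1], [0, 0, 3, -0.5, -5, -20.5, 1], [0, 0, 9, -1, -10, -20.5, 1], [0, 0, 15.1, -1.5, -15.5, -20.5, 1], [0, 0, 15.1, -2, -21, -20.5, 1], [0, 0, 15.1, -2.5, -26.5, -20.5, 1]]]'

```text
clock: 13.02
position: [0.5635, 0.0306, 0.2196]
orientation: [3.142, -0.0, 3.138]
force: [1.1, 1.0, -1.8]
gripper_width: 0.0641
grasp_force: 30.0
```

Run:
```python
from h import *
go(.5925,-.0453,.195,179.8)
```

```text
turn [ 0.   -0.   -0.03] shift [-2.93 -7.57  2.46] t 13.03
```

Request:
carry_out --increments '[[[0, 0, 0, -1.5, -3.5, 0, 1], [0, 0, 0, -2.9, -7.4, 0, 1], [0, 0, 0, -2.9, -7.4, 1, 1], [0, 0, 0, -2.9, -7.4, 2.4, 1], [0, 0, 0, -2.9, -7.4, 2.4, 1], [0, 0, 0, -2.9, -7.4, 2.4, 1], [0, 0, 0, -2.9, -7.4, 2.4, 1]]]'

```text
clock: 13.9
position: [0.5922, -0.0414, 0.196]
orientation: [-3.142, 0.001, 3.138]
force: [1.1, -0.1, -2.2]
gripper_width: 0.0638
grasp_force: 30.0
```

Run:
```python
from h import *
go(.5925,-.0453,.164,179.8)
```

```text
turn [-0.    0.04  0.01] shift [-0.03 -0.39  3.2 ] t 13.9
```

Request:
carry_out --increments '[[[0, 0, 0, 0, -0.35, 1, 1], [0, 0, 0, 0, -0.35, 2, 1], [0, 0, 0, 0, -0.35, 2.7, 1], [0, 0, 0, 0, -0.35, 3.1, 1], [0, 0, 0, 0, -0.35, 3.1, 1], [0, 0, 0, 0, -0.35, 3.1, 1]]]'

```text
clock: 14.65
position: [0.5922, -0.0453, 0.1648]
orientation: [-3.142, 0.0, 3.138]
force: [-0.8, -0.1, -2.0]
gripper_width: 0.0638
grasp_force: 30.0
```

Run:
```python
from h import *
print(read_state()["force"]);go(.5925,-.0453,.1625,179.8)
```

```text
[-0.7720924  -0.07226239 -2.03214746]
turn [-0.    0.02 -0.03] shift [-0.03  0.    0.23] t 14.65
```

Request:
carry_out --increments '[[[0, 0, 0, 0, 0, 0.1, 1], [0, 0, 0, 0, 0, 0.17, 1], [0, 0, 0, 0, 0, 0.17, 1], [0, 0, 0, 0, 0, 0.17, -1], [0, 0, 0, 0, 0, 0.17, -1], [0, 0, 0, 0, 0, 0.17, -1], [0, 0, 0, 0, 0, 0.17, -1], [0, 0, 0, 0, 0, 0.17, -1]]]'

```text
clock: 15.65
position: [0.5921, -0.0453, 0.1628]
orientation: [3.142, 0.0, 3.138]
force: [0.9, -0.6, 0.8]
gripper_width: 0.0913
grasp_force: 0.0
```

Request:
carry_out --increments '[[[0, 0, 0, 0, 0, -1.5, -1], [0, 0, 0, 0, 0, -4, -1], [0, 0, 0, 0, 0, -7, -1], [0, 0, 0, 3, 0, -10, -1], [0, 0, 0, 3, 0, -14, 1], [0, 0, 0, 3, 0, -14, 1], [0, 0, 0, 3, 0, -14, 1]]]'

```text
clock: 16.52
position: [0.562, -0.0452, 0.3032]
orientation: [-3.142, 0.001, 3.138]
force: [-0.8, -0.5, -1.2]
gripper_width: 0.0638
grasp_force: 0.0
```

Run:
```python
from h import *
print(read_state()["position"])
wl("dark_box")
im,d=camera("side");cv2.imwrite("pics/s4.png",cv2.resize(im[150:270,220:380,::-1],None,fx=5,fy=5,interpolation=2))
go(.5925,-.0453,.21,179.8)
```

```text
[ 0.56200788 -0.04519061  0.30319122]
dark_box 0.88 279 220 (array([591.8, -45.2]), array([ 64.3, 150.1]), -0.2, 193.3, 10985) [151 123  74]
turn [ 0.02 -0.09 -0.03] shift [-3.09 -0.01  9.2 ] t 16.68
```

View pics/s4.png

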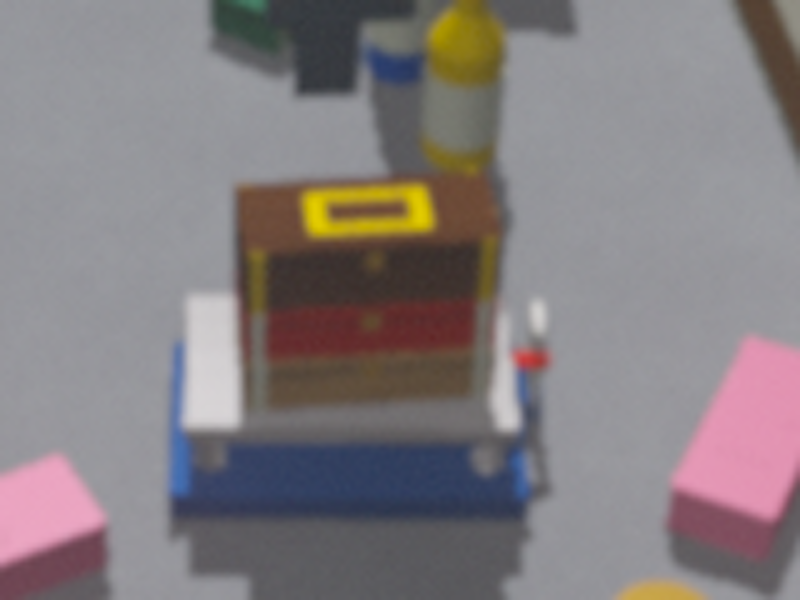

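The column is flush and the press is still up. Now I'll press with shut fingers.

Request:
carry_out --increments '[[[0, 0, 0, -3, 0, 3, 1], [0, 0, 0, -3, 0, 6, 1], [0, 0, 0, -3, 0, 8.5, 1], [0, 0, 0, -3, 0, 9.7, 1], [0, 0, 0, -3, 0, 10.1, 1], [0, 0, 0, -3, 0, 10.1, 1], [0, 0, 0, -3, 0, 10.1, 1], [0, 0, 0, -3, 0, 10.1, 1]]]'

```text
clock: 17.68
position: [0.5923, -0.0454, 0.2025]
orientation: [-3.141, 0.001, 3.138]
force: [-0.2, -0.2, 0.3]
gripper_width: 0.0005
grasp_force: 0.0
```

Request:
carry_out --increments '[[[0, 0, 0, 0, 0, 0.4, 1], [0, 0, 0, 0, 0, 0.7, 1], [0, 0, 0, 0, 0, 0.9, 1], [0, 0, 0, 0, 0, 1.1, 1], [0, 0, 0, 0, 0, 1.3, 1], [0, 0, 0, 0, 0, 1.4, 1], [0, 0, 0, 0, 0, 1.4, 1]]]'

```text
clock: 18.55
position: [0.592, -0.0453, 0.188]
orientation: [-3.142, -0.0, 3.138]
force: [-2.2, 0.1, 7.1]
gripper_width: 0.0004
grasp_force: 3.3
```

Request:
carry_out --increments '[[[0, 0, 0, 0, 0, 0.2, 1], [0, 0, 0, 0, 0, 0.4, 1], [0, 0, 0, 0, 0, 0.6, 1], [0, 0, 0, 0, 0, 0.6, 1], [0, 0, 0, 0, 0, 0.6, 1], [0, 0, 0, 0, 0, 0.6, 1]]]'

```text
clock: 19.3
position: [0.592, -0.0453, 0.1822]
orientation: [-3.142, 0.0, 3.138]
force: [-4.1, 0.1, 9.4]
gripper_width: 0.0003
grasp_force: 4.7
```

Request:
carry_out --increments '[[[0, 0, 0, 0, 0, 0, 1], [0, 0, 0, 0, 0, 0, 1], [0, 0, 0, 0, 0, 0, 1], [0, 0, 0, 0, 0, 0, 1], [0, 0, 0, 0, 0, 0, 1], [0, 0, 0, 0, 0, 0, 1], [0, 0, 0, 0, 0, 0, 1], [0, 0, 0, 0, 0, 0, 1]]]'

```text
clock: 20.3
position: [0.592, -0.0454, 0.1822]
orientation: [-3.142, 0.0, 3.138]
force: [-2.6, 1.0, 9.6]
gripper_width: 0.0004
grasp_force: 4.7
```

Run:
```python
from h import *
s=read_state();print(s["position"],s["force"])
im,d=camera("side");cv2.imwrite("pics/s5.png",cv2.resize(im[150:270,220:380,::-1],None,fx=5,fy=5,interpolation=2))
```

```text
[ 0.59201734 -0.0453541   0.18222063] [-2.62414898  1.0301138   9.60239257]
```

View pics/s5.png

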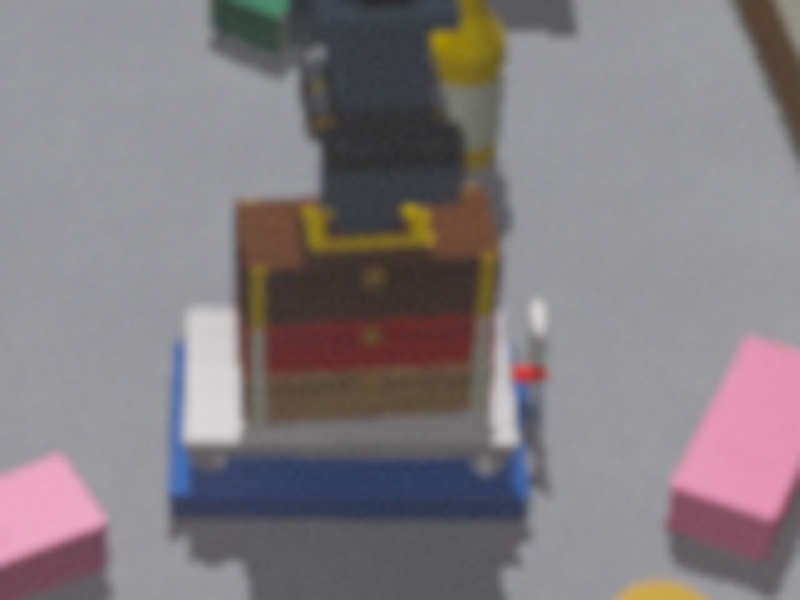

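The platen has sunk: the pointer moved from row 358 to 373. The column is still flush, and 9.6 N of push at about 12 mm down matches mid-band.

```bash
python3 -c "
from rig import *
print(hand_in())"
```

```text
the job is handed in; nothing more can be done
None
```

The red and dark boxes are stacked flush on the cedar box, and the job was handed in with the arm still pressing at about 9.6 N and the platen about 12 mm down (mid-band, from the tool height and force); the hand-in returned no verdict.

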